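Refit the filter cover of the chilled garnish well and lock its quarter-turn stud

TASK

The air filter of the chilled garnish well has been washed and is back in its bay. Put the louvred steel cover back over it: lay it between the side rails, slide its two tongues fully home under the lip, then push the sprung stud in until its cross-pin has gone through the slotted catch below, turn it clockwise a quarter turn until it locks, and let go. Feel for the slot and for the stop and do not force the stud, and leave everything else on the worktop where it stands.

Things in the scene. Friction and masses are not known exactly. Their poses are not given: they have to be found in the camera images.
- unit: The garnish well: a steel counter-top box, 388 (x) x 235 (y) x 105 mm, fixed for the job. Origin: centre of its underside; x away from its control panel. Two food pans sit in its far half. On the near half of its flat top (the deck, 105 mm up) are the open filter bay and, nearer the panel, a square pocket with the catch.
- seat (a point): Where the cover's origin must come to lie: on the deck, 105 mm above the worktop; axes as the unit's (x towards the lip and pans). Two rails, 8 mm high, their upper half flared outwards, run along x = -60 to 74, inner faces at y = +-63.3 mm. The lip covers x = 77 to 93, y = +-58 (underside 6, top 9 mm above the deck); a wall under it at x = 88 stops the tongues.
- cover: Loose cover of folded steel, 0.3 kg: top plate 150 (x) x 124 (y) mm on skirts all round, plate top 16 mm above the rim it rests on. Origin: centre of its rim plane, z up. At +x two flat tongues (3.5 mm thick, 22 wide, y = +-34) reach out along the rim to x = 88. To fit, set it down 15 to 20 mm short of the seat (towards -x), then slide to +x until it stops. It carries handle and stud.
- cover_handle (a point): Middle of the cover's bow handle, a steel bar along the cover's y, 84 mm long, 12 thick (x), 10 high, at x = 16, y = 0, z = 46 mm in the cover's frame; 25 mm clear below the bar. Axes as the cover's. Grasp across x from above, with the fingers not wide open: the stud's disc begins 44 mm from the handle's middle.
- stud_wing (a point): Middle of the stud's black wing grip, 36 (own x) x 11 (y) x 22 mm (z up); turns and sinks with the stud. Stud axis: x = -47, y = 0 of the cover; out, this point is 43 mm above the rim. Under the wing (11 mm below this point) is a disc 38 mm across to press on, 13 mm clear of the cover. The flat cross-pin, 26 long, 4 thick, lies parallel to the wing, its underside 4.5 mm above the rim.
- stud_press (a joint): How far the stud is pushed in (m). 0: out; the spring pushes it out with 4 N at 0, 0.7 N per mm more. At 0.002 the pin meets the top of the catch plate unless in line with the slot; from 0.010 (11 N) it is through and can turn; 0.012 is the hard end. Let go after a full quarter turn it springs back to 0.0078, its pin in the notches: locked. Let go short of that it stays at 0.010 or comes out.
- stud_turn (a joint): Turn of the stud in the cover (rad), clockwise from above positive; 0: wing along the cover's x; free when out. The catch's slot lies anywhere from -0.8 to 0.8 (not measured; or half a turn on): rest the pin on the plate a few newtons above the spring and turn till it drops in (it enters within about 0.12). The notches are 1.57 clockwise of the slot, a firm stop 0.06 on: let go at 0.2 N m.
- ramekin: Bystander: brown ramekin, 69 mm across, 34 high, near the front edge. Origin: centre of its underside.
- espresso_cup: Bystander: white espresso cup, 60 mm across, 50 high, near the front edge. Origin at its underside.
- salt_shaker: Bystander: salt shaker, 44 mm across, 90 high, right of the unit. Origin: centre of its underside.
- pepper_mill: Bystander: wooden pepper mill, 58 mm across, 160 high, behind the white pump dispenser on the right. Origin: centre of its underside.

How it is judged:
By the outcome, as a careful person would: the job done as asked, in the order asked, and still so for the second after the job is handed in, with the robot touching nothing.
It also fails if it takes over 72 s, if anything falls off the work surface, if the arm or the gripper's body presses on something with over 40 N, if the wrist force passes 120 N, or if a joint passes its speed limit or range.

ROBOT

A 6-joint arm with a two-finger parallel gripper is mounted at the origin on a cart in front of the work surface, level with it; the furniture and walls round the work are solid. World frame = base frame: x ahead of the robot, y to its left, z up, the work surface at z = 0. Lengths are in mm, angles in rad, forces in N, time in s.
With the tool pointing down it reaches from about 350 to 875 mm from the base axis. Payload 4.2 kg.
Tool frame: the origin (TCP) lies midway between the tips of the shut fingers; the grasp point (between the pads) lies 19 mm behind it (tcp_to_grasp is the distance from the TCP to the grasp point, in mm); z points along the fingers, y is the line along which they close (so a half turn about z gives the same grasp; the last joint's range is limited). The gripper opens to 85 mm and grips with 20 to 120 N. Pads are 22 mm wide; open, the fingers measure 114 mm over their backs; the gripper's body (76 mm by 85 mm) begins 54 mm behind the grasp point. The pads swing forward as they close: fully open they stand 13 mm farther back than shut.
Start: joints at [1.402, 0.385, 0.008, 0, -1.194, -0.259], TCP at [259.26, 568.668, 231.312] pointing down, gripper open.
Joint ranges: [-3.14, 3.14], [-1.21, 2.06], [-1.07, 1.41], [-3.16, 2.05], [-2.99, -0.16], [-3.1, 3.1]. Speed limits (rad/s): [2.79, 2.79, 3.14, 3.14, 3.14, 3.14].

INTERFACE

Orientations are given as a unit quaternion [x, y, z, w].
In Python, from bench import read_state, get_image, job_done, tcp_to_grasp gives the robot as it stands.
- The arm moves only by the tool jog_arm, never from a script. Its argument "plan" is a list of rows, each a list of 3 entries, a list of its own where there are three numbers: the finger opening in mm, from 0 to 85.4, then the shift along the tool's x, y, z as a fraction of full scale, then the turn, a rotation vector about the tool's x, y, z as a fraction of full scale. A call has 1 to 10 rows; each row is the pose to reach, as a shift and turn from the pose commanded when the call began, along the tool's axes at that moment; what a row does not reach only later rows make up. Full scale, the value 1, is 0.1 m for a shift and 60 degrees for a turn. A row lasts 1/8 s, in which the tool goes at most 62.5 mm and 10.7 degrees, less where a joint would pass 70% of its speed; a pose out of reach is approached as far as the arm can. A call with a number of a shift or a turn outside -1 to 1 is refused whole. A call with a gripper value outside its range is refused whole. The fingers move at their own pace and stop on an object; the grip force is fixed at half the most. Time passes only in rows, so rows that repeat a pose let the fingers close. It gives the time, the measured TCP pose, the force, the opening and the grip force at its end, in the units of the state.
- read_state(): the state, without advancing time (a new reading comes with each control period).
- get_image(name): name is "scene" or "side" or "wrist"; returns a dict with "img" (384x512x3 uint8, red, green, blue), "range_z" (384x512 float32, mm along the optical axis (not along the pixel's ray), 0 where there is no reading), "intrinsics" (3x3 intrinsics, pixels), "extrinsics" (4x4, takes a point from camera to world coordinates); the wrist camera has in their place "tool_from_camera" (4x4, takes a point from camera to tool coordinates, whose origin is the TCP and whose axes are the flange's). Camera axes: x right, y down, z forward; pixel columns grow to the right and rows downward; lengths in mm; the calibration is good to about 2 mm. A picture is of the moment at which its call begins: read the wrist's pose just before it.
- job_done(): hands the job in; it is judged then, once.
The state is a dict: "clock": time; "joints": joint angles; "joint_vel": joint speeds; "joint_efforts": joint torques, N m; "position": TCP position; "ee_rot": TCP orientation; "contact_force": force on the tool from outside, world axes, zero at the start; "wrist_torque": the same for the moment, N m; "gripper_width": finger opening in mm; "grasp_force": force on a finger pad.
Only numpy, scipy, OpenCV 4.12 (cv2) and the standard library are available. Lean on these libraries where they do the work, as an engineer would, in place of code of your own. Each camera call takes 0.05 s, during which the arm holds its last target. There are 200 camera calls.

## Working session

There is one attempt and no reset: what is moved stays moved. The work goes in short steps, Python scripts to look and compute and a tool call to move; the robot and the scene stay as the last step left them, time stands still between calls to the robot, and variables do not carry over. Pictures are saved under pics/ and viewed, at most 10 in all, crops included, and the job is handed in when it is done.

Besides the shell and the picture viewer there is one more tool, called after "Call:" as name([rows], argument=value, ...), one row to a line, values as JSON. jog_arm: Moves the arm, as the interface text tells. Its arguments: {"type":"object","properties":{"plan":{"type":"array"}},"required":["plan"]}

```bash
mkdir -p pics; ls; python3 - <<'E'
from bench import *
import cv2,numpy as np
print(read_state(), tcp_to_grasp)
for n in ("scene","side"):
    d=get_image(n); cv2.imwrite(f"pics/{n}0.png",cv2.cvtColor(d["img"],cv2.COLOR_RGB2BGR))
    np.savez(f"{n}0.npz",**d); print(n,d["intrinsics"].tolist(),d["extrinsics"].round(3).tolist())
E
```

```text
pics
{'clock': 0.0, 'joints': array([ 1.40159845e+00,  3.85565123e-01,  6.59178250e-03, -4.80078189e-04,
       -1.19401396e+00, -2.58587614e-01]), 'joint_vel': array([ 0.00160962, -0.00119218, -0.00246798, -0.00039824, -0.00097253,
        0.00075848]), 'joint_efforts': array([ 2.55586438e-04, -3.92290914e+01,  1.88393873e+01,  4.18602750e+00,
       -4.69249891e-03,  8.87764529e-09]), 'position': array([259.0350068 , 568.13323016, 230.20591117]), 'ee_rot': array([ 9.77192612e-01, -2.12351946e-01, -1.73935035e-04,  1.10436295e-03]), 'contact_force': array([-0.11955698, -0.17050332,  0.63231454]), 'wrist_torque': array([ 0.04847051, -0.02365046, -0.00476053]), 'grasp_force': 0.0, 'gripper_width': 85.5342614520343} 18.700000000000003
scene [[352.22972800330086, 0.0, 259.1161940959677], [0.0, 352.22972800330086, 191.21493739445998], [0.0, 0.0, 1.0]] [[0.891, -0.28, 0.358, 144.106], [-0.454, -0.541, 0.707, -684.35], [-0.004, -0.793, -0.61, 748.072], [0.0, 0.0, 0.0, 1.0]]
side [[395.33022014053273, 0.0, 254.2926382614487], [0.0, 395.33022014053273, 196.14317539648914], [0.0, 0.0, 1.0]] [[-0.662, 0.401, -0.633, 1253.052], [0.749, 0.358, -0.557, 688.985], [0.004, -0.843, -0.538, 733.219], [0.0, 0.0, 0.0, 1.0]]
```

View pics/scene0.png

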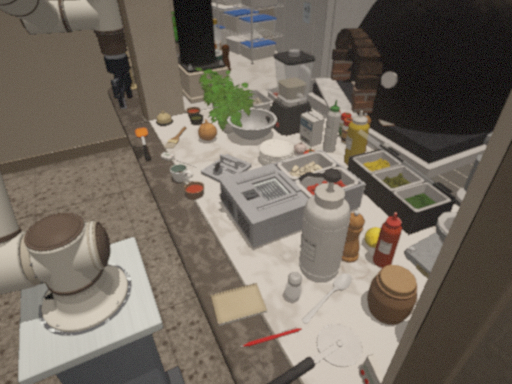

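View pics/side0.png

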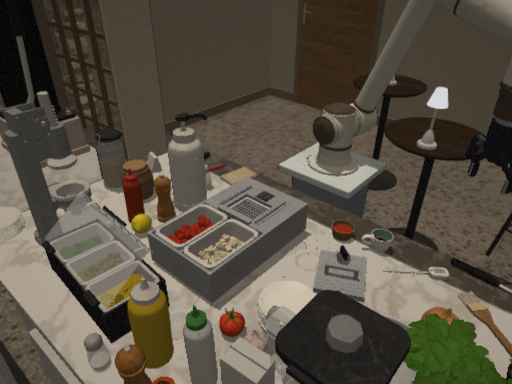

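The cover lies left of the unit (scene about 228,168; side about 342,272). The unit's near half, with the bay, is at scene 262,200. Next I enlarge these regions and use the depth data.

```bash
cat > h.py <<'E'
import numpy as np,cv2
from bench import *
from scipy.spatial.transform import Rotation as R
def cloud(d,T=None):
    K=d["intrinsics"];z=d["range_z"].astype(float);h,w=z.shape
    u,v=np.meshgrid(np.arange(w),np.arange(h))
    P=np.stack([(u-K[0,2])/K[0,0]*z,(v-K[1,2])/K[1,1]*z,z],-1)
    T=d["extrinsics"] if T is None else T
    W=P@T[:3,:3].T+T[:3,3]; W[z==0]=np.nan
    return W
def wristT(s,d):
    T=np.eye(4);T[:3,:3]=R.from_quat(s["ee_rot"]).as_matrix();T[:3,3]=s["position"]
    return T@d["tool_from_camera"]
def crop(img,x0,y0,x1,y1,f):
    return cv2.cvtColor(cv2.resize(img[y0:y1,x0:x1],None,fx=f,fy=f,interpolation=cv2.INTER_CUBIC),cv2.COLOR_RGB2BGR)
E
python3 - <<'E'
from h import *
a=dict(np.load("scene0.npz"));b=dict(np.load("side0.npz"))
A=crop(a["img"],160,140,320,260,4);B=crop(b["img"],150,170,400,300,3)
cv2.imwrite("pics/c1.png",A);cv2.imwrite("pics/c2.png",B)
# top-down rasters: height map from both
M=np.zeros((600,600,3),np.uint8);Z=np.full((600,600),-50.)
for d in(a,b):
    W=cloud(d).reshape(-1,3);C=d["img"].reshape(-1,3)
    k=np.isfinite(W).all(1)&(W[:,2]>-20)&(W[:,2]<250);W=W[k];C=C[k]
    i=((800-W[:,0])).astype(int);j=((500-W[:,1])).astype(int)
    k=(i>=0)&(i<600)&(j>=0)&(j<600)
    for ii,jj,z,c in zip(i[k],j[k],W[k,2],C[k]):
        if z>Z[ii,jj]: Z[ii:ii+3,jj:jj+3]=z;M[ii:ii+3,jj:jj+3]=cv2.applyColorMap(np.uint8([[np.clip(z*1.4+20,0,255)]]),cv2.COLORMAP_JET)[0,0]
for k in range(0,600,100):
    cv2.putText(M,str(800-k),(0,k+10),0,.4,(255,)*3);cv2.putText(M,str(500-k),(k,595),0,.4,(255,)*3)
cv2.imwrite("pics/top.png",M)
E
```

```text
(no output)
```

View pics/c1.png

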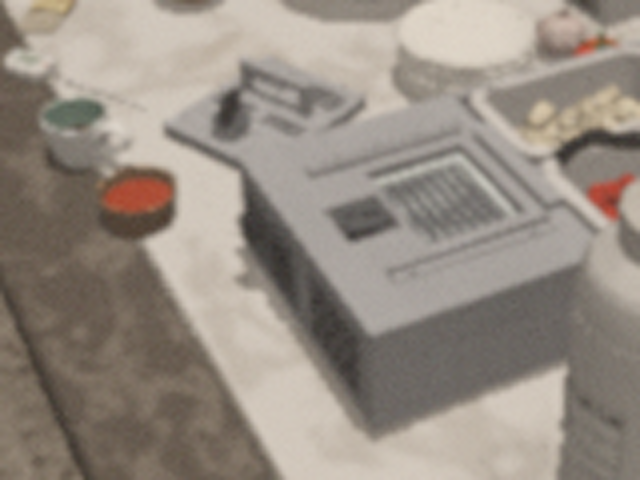

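View pics/top.png

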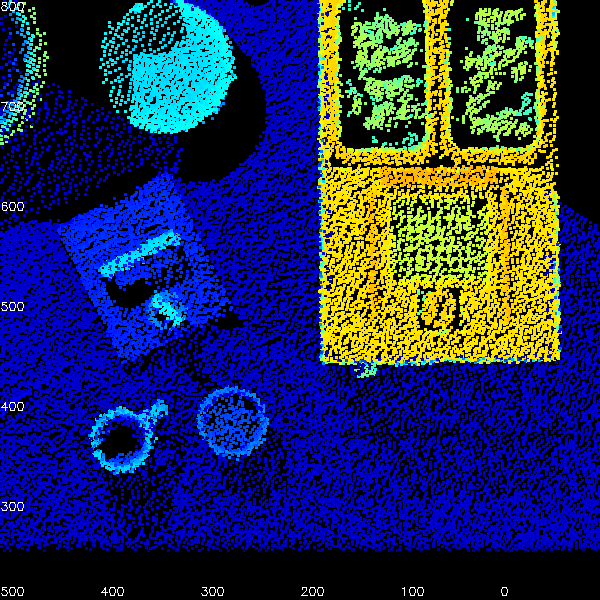

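The top view shows the unit nearly square to the world, with its near face at x about 445 and y from -58 to 182. The bay, rails (y about 137 and 3) and lip (x about 625) are visible. The cover is near (550, 358), turned about 28°, stud towards the robot. Next I fit these numerically.

```bash
python3 - <<'E'
from h import *
Ws=[]
for n in("scene","side"):
    d=dict(np.load(n+"0.npz"));W=cloud(d).reshape(-1,3);W=W[np.isfinite(W).all(1)]
    def box(W,x0,x1,y0,y1,z0,z1): return W[(W[:,0]>x0)&(W[:,0]<x1)&(W[:,1]>y0)&(W[:,1]<y1)&(W[:,2]>z0)&(W[:,2]<z1)]
    c=box(W,430,660,240,460,10,24);print(n,"cover z",np.median(c[:,2]),cv2.minAreaRect(c[:,:2].astype(np.float32)),len(c))
    h=box(W,430,660,240,460,40,60);print(" handle+wing",len(h))
    hh=box(W,520,580,310,410,42,60);print(" handle",hh.mean(0),cv2.minAreaRect(hh[:,:2].astype(np.float32)))
    w=box(W,470,520,310,370,30,70);print(" wing",w.mean(0),w[:,2].max())
    t=box(W,-100,1000,-200,500,-8,8);print(" table",np.median(t[:,2]))
    u=box(W,435,640,-80,200,98,108);print(" deck z",np.median(u[:,2]),np.percentile(u[:,0],[0.5,99.5]),np.percentile(u[:,1],[.5,99.5]))
    for x0 in(450,520,560,600):
        s=box(W,x0,x0+40,-80,200,98,120);print("  y",x0,np.percentile(s[:,1],[1,99]))
    r=box(W,500,610,-80,200,110,116)
    for m,l in((r[:,1]>70,"L"),(r[:,1]<70,"R")): q=r[m];print("  rail",l,len(q),np.median(q[:,1]),np.polyfit(q[:,0],q[:,1],1),np.percentile(q[:,1],[5,95]))
    l=box(W,612,655,-10,140,111,118);print("  lip",len(l),np.percentile(l[:,0],[2,98]),np.percentile(l[:,1],[2,98]),np.median(l[:,2]))
d=get_image("wrist");print(d["tool_from_camera"].round(2).tolist(),d["intrinsics"][0].tolist())
E
```

```text
scene cover z 15.002671074627642 ((532.6845703125, 354.7250061035156), (154.08901977539062, 127.03097534179688), 25.13347053527832) 551
 handle+wing 100
 handle [545.92515247 358.43615656  47.7734215 ] ((545.9866943359375, 359.4306640625), (15.270861625671387, 83.27491760253906), 25.040489196777344)
 wing [488.28243209 329.35878565  41.0873316 ] 54.531233242640496
 table -0.7270715063954754
 deck z 104.12098015229071 [439.89665125 639.06083972] [-57.19132263 177.86515629]
  y 450 [-57.19573499 176.29473781]
  y 520 [-55.88038602 176.66016988]
  y 560 [-56.31662017 177.15651695]
  y 600 [-52.15888267 176.12389759]
  rail L 32 127.42578742925582 [3.17172103e-02 1.09745801e+02] [123.00484127 129.660934  ]
  rail R 23 -6.647657268405851 [ 1.33202103e-03 -7.33724042e+00] [-8.52585078 -4.62237131]
  lip 111 [615.87584977 632.49858861] [  5.34738415 114.2728712 ] 112.76914786244686
side cover z 15.661517504606877 ((531.642578125, 355.63653564453125), (154.0932159423828, 123.8432388305664), 26.10807991027832) 1639
 handle+wing 240
 handle [548.7125858  363.66894591  48.03757002] ((546.7465209960938, 362.3655090332031), (15.47564697265625, 81.94029998779297), 25.620159149169922)
 wing [494.74751878 337.03675202  41.1040534 ] 55.27934807881127
 table -0.6720887119871577
 deck z 104.36046794586173 [439.98662035 638.63837342] [-55.74170012 180.22832194]
  y 450 [-52.57906916 179.21901224]
  y 520 [-55.00636583 179.1879256 ]
  y 560 [-53.3580225  179.70515876]
  y 600 [-51.4358456  180.13722888]
  rail L 29 129.6884079194108 [9.24988470e-03 1.24657221e+02] [127.96688222 131.83763402]
  rail R 37 -4.730039961692455 [ 7.21889088e-03 -7.98633007e+00] [-7.14450208 -1.50950883]
  lip 156 [615.21372346 633.37140661] [  7.44259745 116.87487055] 113.02667090269819
[[-0.0, -0.96, -0.28, 70.33], [1.0, -0.0, 0.0, -0.08], [-0.0, -0.28, 0.96, -142.48], [0.0, 0.0, 0.0, 1.0]] [282.118143074209, 0.0, 256.0327539662925]
```

Call:
jog_arm([
  [60, [0.5, 0.1, 0.1], [0, 0, 0.16]],
  [40, [0.95, 0.2, 0.2], [0, 0, 0.33]],
  [40, [0.95, 0.2, 0.2], [0, 0, 0.5]],
  [40, [0.95, 0.2, 0.2], [0, 0, 0.66]],
])

```text
clock: 0.65
position: [338.0, 510.2, 210.7]
ee_rot: [0.846, -0.534, 0.0, 0.001]
contact_force: [0.2, -0.3, -0.8]
gripper_width: 39.8
grasp_force: 0.0
```

```bash
cat > go.py <<'E'
import sys
from h import *
def go(x,y,z,yaw):
    s=read_state();R0=R.from_quat(s["ee_rot"])
    yw=np.radians(yaw);T=R.from_matrix(np.array([[np.cos(yw),np.sin(yw),0],[np.sin(yw),-np.cos(yw),0],[0,0,-1]]))
    sh=R0.inv().apply(np.array([x,y,z])-s["position"])/100
    rv=np.degrees((R0.inv()*T).as_rotvec())/60
    m=R0.as_matrix()
    print("t",round(s["clock"],2),"pos",s["position"].round(1),"yaw",np.degrees(np.arctan2(m[1,0],m[0,0])).round(2),"F",s["contact_force"].round(1),"M",s["wrist_torque"].round(2),"w",round(s["gripper_width"],1),"gf",round(s["grasp_force"],1),"j6",s["joints"][5].round(2))
    print("shift",sh.round(3),"turn",rv.round(3))
if __name__=="__main__": go(*map(float,sys.argv[1:5]))
E
python3 go.py 546.5 362 150 -64.4
```

```text
t 0.65 pos [338.  510.2 210.7] yaw -64.52 F [ 0.2 -0.3 -0.8] M [-0.01  0.07 -0.03] w 39.8 gf 0.0 j6 -0.81
shift [ 2.235 -1.245  0.608] turn [ 0.001 -0.001 -0.002]
```

Call:
jog_arm([
  [40, [0.38, -0.21, 0.05], [0, 0, 0]],
  [40, [0.75, -0.41, 0.1], [0, 0, 0]],
])

```text
clock: 0.9
position: [407.4, 461.0, 200.8]
ee_rot: [0.848, -0.53, -0.0, 0.0]
contact_force: [-0.4, 0.1, 0.1]
gripper_width: 39.8
grasp_force: 0.0
```

Call:
jog_arm([
  [40, [0.38, -0.21, 0.1], [0, 0, 0]],
  [40, [0.75, -0.42, 0.2], [0, 0, 0]],
])

```text
clock: 1.15
position: [478.4, 411.4, 180.8]
ee_rot: [0.848, -0.531, -0.0, 0.0]
contact_force: [0.5, 0.3, 0.5]
gripper_width: 40.0
grasp_force: 0.0
```

Call:
jog_arm([
  [40, [0.38, -0.21, 0.15], [0, 0, 0]],
  [40, [0.74, -0.41, 0.3], [0, 0, 0]],
  [40, [0.74, -0.41, 0.3], [0, 0, 0]],
  [40, [0.74, -0.41, 0.3], [0, 0, 0]],
])

```text
clock: 1.65
position: [546.6, 363.7, 151.2]
ee_rot: [0.847, -0.531, -0.0, 0.0]
contact_force: [-0.0, 0.6, 0.3]
gripper_width: 39.8
grasp_force: 0.0
```

```bash
python3 - <<'E'
from h import *
s=read_state();d=get_image("wrist");T=wristT(s,d);W=cloud(d,T)
np.savez("w1.npz",T=T,**d);cv2.imwrite("pics/w1.png",crop(d["img"],0,0,512,384,1.5))
P=W.reshape(-1,3);P=P[np.isfinite(P).all(1)]
f=lambda x0,x1,y0,y1,z0,z1:P[(P[:,0]>x0)&(P[:,0]<x1)&(P[:,1]>y0)&(P[:,1]<y1)&(P[:,2]>z0)&(P[:,2]<z1)].astype(np.float32)
t=f(400,700,200,500,-8,8);print("table",np.median(t[:,2]),len(t))
c=f(430,660,240,460,10,24);print("plate",np.median(c[:,2]),cv2.minAreaRect(c[:,:2]))
h=f(515,580,305,410,46,56);print("handle",h.mean(0),cv2.minAreaRect(h[:,:2]),len(h))
w=f(470,520,300,370,50,62);print("wingtop",len(w),w.mean(0) if len(w) else 0,cv2.minAreaRect(w[:,:2]) if len(w)>3 else 0)
E
python3 go.py 546.5 362 150 -64.4
```

```text
table 0.054696202 53464
t 1.7 pos [546.4 364.3 151.6] yaw -64.07 F [-0.3  0.5 -0.3] M [ 0.06  0.   -0.03] w 40.1 gf 0.0 j6 -0.38
shift [0.021 0.009 0.016] turn [-0.     0.     0.006]Traceback (most recent call last):
  File "<stdin>", line 7, in <module>
cv2.error: OpenCV(4.12.0) /io/opencv/modules/imgproc/src/convhull.cpp:143: error: (-215:Assertion failed) total >= 0 && (depth == CV_32F || depth == CV_32S) in function 'convexHull'
```

View pics/w1.png

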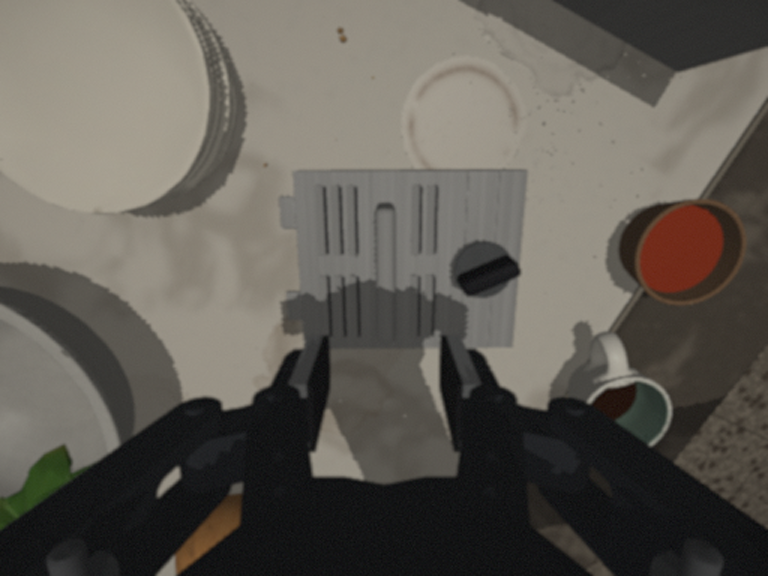

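The wrist view shows the cover at about (405,258), tongues to the left at (288,210) and (293,310). The handle is at (385,245) and the wing at (488,275), turned about 20° in the cover's plane. The plate filter came back empty, so I check the depths there.

```bash
python3 - <<'E'
from h import *
d=dict(np.load("w1.npz"));W=cloud(d,d["T"])
for u,v in((257,150),(257,165),(257,180),(325,183),(300,200),(340,150),(192,142),(290,130),(100,60)): print((u,v),W[v-1:v+2,u-1:u+2].reshape(-1,3).mean(0).round(1),d["range_z"][v,u])
K=d["intrinsics"];T=d["T"]
def px(u,v,z):
    r=T[:3,:3]@np.array([(u-K[0,2])/K[0,0],(v-K[1,2])/K[1,1],1]);return (T[:3,3]+r*(z-T[2,3])/r[2]).round(1)
q=np.array
# plate corners, 768px picture: (296,170),(526,170),(514,346) ; handle top ends (386,205)
for n,u,v,z in(("pl+x-y",296,170,16),("pl-x-y",526,170,16),("pl-x+y",514,346,16),("handle end",386,204,51),("wing a",461,287,54),("wing b",518,266,54)): print(n,px(u/1.5,v/1.5,z))
E
```

```text
(257, 150) [559.6 334.   50.9] 242.87486
(257, 165) [553.8 345.9  50.7] 247.8207
(257, 180) [547.9 358.1  51. ] 251.11282
(325, 183) [492.9 333.8  53.5] 248.2224
(300, 200) [494.1 366.3  16.3] 293.95074
(340, 150) [483.3 303.1  16.1] 278.2878
(192, 142) [619.6 362.2   3.8] 289.5773
(290, 130) [537.  307.4  17.7] 271.09772
(100, 60) [703.8 324.   49.2] 225.1468
pl+x-y [623.6 332.1  16. ]
pl-x-y [492.  268.4  16. ]
pl-x+y [436.2 377.   16. ]
handle end [564.6 323.1  51. ]
wing a [503.4 347.3  54. ]
wing b [479.6 321.5  54. ]
```

```bash
python3 - <<'E'
from h import *
d=dict(np.load("w1.npz"));P=cloud(d,d["T"])[:232].reshape(-1,3);P=P[np.isfinite(P).all(1)]
f=lambda x0,x1,y0,y1,z0,z1:P[(P[:,0]>x0)&(P[:,0]<x1)&(P[:,1]>y0)&(P[:,1]<y1)&(P[:,2]>z0)&(P[:,2]<z1)].astype(np.float32)
mr=lambda a:cv2.minAreaRect(np.ascontiguousarray(a[:,:2]))
print("plate",mr(f(430,660,240,460,11,24)))
h=f(520,580,305,410,46,56);print("handle",h.mean(0),mr(h),len(h))
w=f(465,518,300,370,50,62);print("wing",w.mean(0),mr(w),len(w))
E
python3 go.py 547 362 29 -64.2
```

```text
plate ((531.0946655273438, 355.77532958984375), (150.00912475585938, 123.51727294921875), 26.020431518554688)
handle [546.4298   361.10403   50.488842] ((545.9093627929688, 362.6612854003906), (11.32421875, 82.20121002197266), 26.211729049682617) 1150
wing [489.71872  334.85083   53.289684] ((489.320556640625, 335.1424255371094), (35.490745544433594, 11.128202438354492), 49.15477752685547) 475
t 1.7 pos [546.4 364.3 151.6] yaw -64.07 F [-0.3  0.5 -0.3] M [ 0.06  0.   -0.03] w 40.1 gf 0.0 j6 -0.38
shift [0.023 0.005 1.226] turn [-0.     0.     0.002]
```

Call:
jog_arm([
  [40, [0.01, 0.014, 0.4], [0, 0, 0]],
  [40, [0.01, 0.014, 0.8], [0, 0, 0]],
  [40, [0.01, 0.014, 0.8], [0, 0, 0]],
])

```text
clock: 2.08
position: [543.5, 361.6, 68.7]
ee_rot: [0.848, -0.53, -0.001, 0.003]
contact_force: [0.3, 0.3, 0.2]
gripper_width: 40.2
grasp_force: 0.0
```

Call:
jog_arm([
  [40, [0, 0, 0.2], [0, 0, 0]],
  [40, [0, 0, 0.42], [0, 0, 0]],
  [40, [0, 0, 0.42], [0, 0, 0]],
  [40, [0, 0, 0.42], [0, 0, 0]],
])

```text
clock: 2.58
position: [546.8, 363.5, 31.6]
ee_rot: [0.848, -0.53, 0.001, -0.002]
contact_force: [-0.4, 0.1, 0.3]
gripper_width: 39.8
grasp_force: 0.0
```

```bash
python3 go.py 545.6 362.8 29 -63.9
```

```text
t 2.58 pos [546.8 363.5  31.6] yaw -64.04 F [-0.4  0.1  0.3] M [ 0.02 -0.05 -0.03] w 39.8 gf 0.0 j6 -0.38
shift [0.001 0.014 0.026] turn [-0.003  0.001 -0.002]
```

Call:
jog_arm([
  [40, [0, 0.01, 0.02], [0, 0, 0]],
  [0, [0, 0.01, 0.02], [0, 0, 0]],
  [0, [0, 0.01, 0.02], [0, 0, 0]],
  [0, [0, 0.01, 0.02], [0, 0, 0]],
  [0, [0, 0.01, 0.02], [0, 0, 0]],
  [0, [0, 0.01, 0.02], [0, 0, 0]],
])

```text
clock: 3.32
position: [545.5, 362.1, 28.1]
ee_rot: [0.848, -0.531, 0.0, -0.001]
contact_force: [-0.6, 0.6, 5.1]
gripper_width: 10.4
grasp_force: 59.3
```

```bash
python3 go.py 545.6 362.8 129 -63.9
```

```text
t 3.33 pos [545.5 362.1  28.1] yaw -64.09 F [-0.6  0.6  5.1] M [-0.    0.15  0.  ] w 10.4 gf 59.3 j6 -0.38
shift [-0.006 -0.005 -1.009] turn [-0.001  0.    -0.003]
```

Call:
jog_arm([
  [0, [0, 0, -0.2], [0, 0, 0]],
  [0, [0, 0, -0.55], [0, 0, 0]],
  [0, [0, 0, -1], [0, 0, 0]],
  [0, [0, 0, -1], [0, 0, 0]],
])

```text
clock: 3.82
position: [546.3, 362.9, 130.0]
ee_rot: [0.848, -0.531, 0.001, -0.003]
contact_force: [0.5, 0.7, -3.8]
gripper_width: 10.6
grasp_force: 58.8
```

Call:
jog_arm([
  [0, [0, 0, -0.3], [0, 0, 0]],
  [0, [0.3, 0, -0.55], [0, 0, 0.1]],
  [0, [0.7, 0, -0.55], [0, 0, 0.2]],
  [0, [0.9, 0, -0.55], [0, 0, 0.3]],
  [0, [0.9, 0, -0.55], [0, 0, 0.433]],
  [0, [0.9, 0, -0.55], [0, 0, 0.433]],
])

```text
clock: 4.58
position: [583.1, 279.7, 179.1]
ee_rot: [-0.707, 0.708, 0.001, -0.003]
contact_force: [-0.3, 0.0, -3.6]
gripper_width: 10.6
grasp_force: 58.9
```

```bash
python3 go.py 538.5 61.3 180 -90
```

```text
t 4.58 pos [583.1 279.7 179.1] yaw -90.08 F [-0.3  0.  -3.6] M [-0.02 -0.06  0.06] w 10.6 gf 58.9 j6 -0.7
shift [ 2.185e+00  4.430e-01 -1.000e-03] turn [ 0.005 -0.002 -0.001]
```

Call:
jog_arm([
  [0, [0.3, 0.05, 0], [0, 0, 0]],
  [0, [0.75, 0.15, 0], [0, 0, 0]],
])

```text
clock: 4.82
position: [568.3, 205.9, 180.1]
ee_rot: [0.708, -0.706, -0.001, 0.001]
contact_force: [-0.0, -0.8, -3.4]
gripper_width: 10.3
grasp_force: 58.9
```

Call:
jog_arm([
  [0, [0.4, 0.08, 0], [0, 0, 0]],
  [0, [0.75, 0.15, 0], [0, 0, 0]],
])

```text
clock: 5.08
position: [552.6, 129.6, 180.7]
ee_rot: [0.708, -0.707, -0.001, 0.001]
contact_force: [-0.3, -0.2, -3.4]
gripper_width: 10.5
grasp_force: 59.0
```

Call:
jog_arm([
  [0, [0.4, 0.08, 0], [0, 0, 0]],
  [0, [0.68, 0.14, 0], [0, 0, 0]],
  [0, [0.68, 0.14, 0], [0, 0, 0]],
  [0, [0.68, 0.14, 0], [0, 0, 0]],
  [0, [0.68, 0.14, 0], [0, 0, 0]],
])

```text
clock: 5.7
position: [540.1, 63.7, 181.9]
ee_rot: [0.707, -0.707, -0.0, 0.0]
contact_force: [-0.3, 0.2, -4.2]
gripper_width: 10.5
grasp_force: 59.0
```

```bash
python3 go.py 538.5 61.3 180 -90; python3 - <<'E'
from h import *
ims=[]
for n in("scene","side"):
    d=get_image(n);np.savez(n+"1.npz",**d)
    P=cloud(d).reshape(-1,3);P=P[np.isfinite(P).all(1)]
    f=lambda x0,x1,y0,y1,z0,z1:P[(P[:,0]>x0)&(P[:,0]<x1)&(P[:,1]>y0)&(P[:,1]<y1)&(P[:,2]>z0)&(P[:,2]<z1)].astype(np.float32)
    c=f(420,640,-30,160,140,176);m=np.median(c[:,2]);q=c[abs(c[:,2]-m)<4]
    print(n,"plate z",m,cv2.minAreaRect(np.ascontiguousarray(q[:,:2])),len(q))
    a=f(435,446,-50,170,40,100);p=np.polyfit(a[:,1],a[:,0],1);print(" front face slope deg",-np.degrees(np.arctan(p[0])),np.median(a[:,0]),len(a))
    for lab,y0,y1 in(("left",174,186),("right",-66,-50)):
        a=f(450,800,y0,y1,20,95)
        if len(a)>30:p=np.polyfit(a[:,0],a[:,1],1);print(" ",lab,np.degrees(np.arctan(p[0])),np.median(a[:,1]),len(a))
a=dict(np.load("scene1.npz"))["img"];b=dict(np.load("side1.npz"))["img"]
A=crop(a,190,130,340,250,4);B=crop(b,170,150,320,270,4);cv2.imwrite("pics/p1.png",cv2.resize(np.hstack([A,B]),None,fx=.66,fy=.66))
E
```

```text
t 5.7 pos [540.1  63.7 181.9] yaw -89.99 F [-0.3  0.2 -4.2] M [ 0.01 -0.05  0.  ] w 10.5 gf 59.0 j6 -0.42
shift [0.024 0.016 0.019] turn [0. 0. 0.]
scene plate z 168.59036 ((523.5361938476562, 63.06903839111328), (128.02374267578125, 150.8877410888672), 89.33140563964844) 1010
 front face slope deg 0.9087315143960776 440.27557 436
  right 0.4347496882021163 -55.55022 1053
side plate z 168.85983 ((523.9810180664062, 65.37824249267578), (126.75367736816406, 154.09556579589844), 89.29969787597656) 942Traceback (most recent call last):
  File "<stdin>", line 9, in <module>
    raise TypeError("expected non-empty vector for x")
TypeError: expected non-empty vector for x
```

```bash
python3 - <<'E'
from h import *
for n in("scene","side"):
    d=dict(np.load(n+"0.npz"))
    P=cloud(d).reshape(-1,3);P=P[np.isfinite(P).all(1)]
    f=lambda x0,x1,y0,y1,z0,z1:P[(P[:,0]>x0)&(P[:,0]<x1)&(P[:,1]>y0)&(P[:,1]<y1)&(P[:,2]>z0)&(P[:,2]<z1)]
    print(n)
    for lab,b,ax in(("front",(433,448,-45,170,30,95),1),("left",(455,810,170,190,30,95),0),("right",(455,810,-66,-46,30,95),0),("back",(820,840,-45,170,30,95),1)):
        a=f(*b)
        if len(a)<30: continue
        for _ in range(3):
            p=np.polyfit(a[:,ax],a[:,1-ax],1);r=a[:,1-ax]-np.polyval(p,a[:,ax]);a=a[abs(r)<max(2.5*r.std(),.5)]
        print(" ",lab,"yaw",round(np.degrees(np.arctan(p[0]))*(1 if ax==0 else -1),2),"mean",a.mean(0).round(1),len(a),r.std().round(2))
    # lip front edge: deck/lip step in x by y-strips; rails at two x-ranges
    for x0,x1 in((490,530),(530,570),(570,610)):
        l=f(x0,x1,110,140,109.5,117);r=f(x0,x1,-16,10,109.5,117);print("  rails",x0,len(l),l[:,1].mean().round(1),len(r),r[:,1].mean().round(1))
    for y0 in range(8,112,26):
        l=f(605,645,y0,y0+26,110.5,118);print("  lip x",y0,np.percentile(l[:,0],[3,50,97]).round(1))
a=dict(np.load("scene1.npz"))["img"];b=dict(np.load("side1.npz"))["img"] if __import__("os").path.exists("side1.npz") else a
cv2.imwrite("pics/p1.png",np.hstack([crop(a,215,130,315,230,4),crop(b,190,150,290,250,4)]))
E
```

```text
scene
  front yaw 0.95 mean [439.9  45.5  64.8] 439 0.99
  right yaw 0.47 mean [576.8 -55.4  64. ] 918 1.09
  rails 490 17 126.0 9 -6.8
  rails 530 15 126.8 10 -6.4
  rails 570 10 128.4 8 -6.5
  lip x 8 [617.2 625.1 633.7]
  lip x 34 [616.2 622.2 630.2]
  lip x 60 [615.9 624.4 630.7]
  lip x 86 [616.2 623.  629.8]
side
  left yaw 0.38 mean [651.5 179.5  62.9] 1634 0.87
  back yaw 0.44 mean [827.2  68.7  63.2] 992 0.74
  rails 490 10 129.2 14 -4.9
  rails 530 12 129.3 14 -3.4
  rails 570 10 130.4 14 -4.0
  lip x 8 [615.8 626.1 633.5]
  lip x 34 [615.3 626.  632.9]
  lip x 60 [616.  623.4 632.2]
  lip x 86 [616.  625.1 631.6]
```

View pics/p1.png

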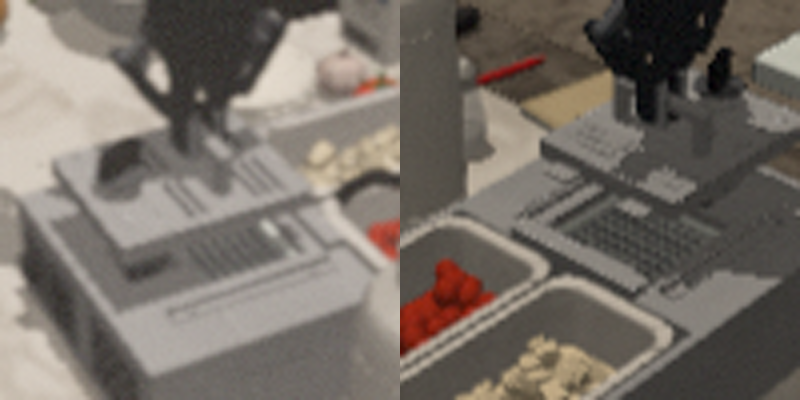

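Both views show the cover hanging level over the bay with its tongues towards the lip. The unit is turned about 0.45° and the seat is near (539.3, 60.9). I lower it slowly.

Call:
jog_arm([
  [0, [0.028, 0.018, 0.05], [0, 0, -0.0075]],
  [0, [0.028, 0.018, 0.15], [0, 0, -0.0075]],
  [0, [0.028, 0.018, 0.25], [0, 0, -0.0075]],
  [0, [0.028, 0.018, 0.37], [0, 0, -0.0075]],
  [0, [0.028, 0.018, 0.37], [0, 0, -0.0075]],
  [0, [0.028, 0.018, 0.37], [0, 0, -0.0075]],
  [0, [0.028, 0.018, 0.37], [0, 0, -0.0075]],
])

```text
clock: 6.68
position: [538.6, 60.2, 145.8]
ee_rot: [0.709, -0.705, 0.0, -0.001]
contact_force: [0.2, -0.1, -3.3]
gripper_width: 10.6
grasp_force: 58.9
```

```bash
python3 go.py 538.3 60.9 135 -89.55
```

```text
t 6.67 pos [538.6  60.2 145.8] yaw -89.64 F [ 0.2 -0.1 -3.3] M [-0.05 -0.1  -0.03] w 10.6 gf 58.9 j6 -0.4
shift [-0.007  0.003  0.108] turn [-0.001  0.    -0.001]
```

Call:
jog_arm([
  [0, [-0.005, 0, 0.02], [0, 0, 0]],
  [0, [-0.005, 0, 0.04], [0, 0, 0]],
  [0, [-0.005, 0, 0.06], [0, 0, 0]],
  [0, [-0.005, 0, 0.075], [0, 0, 0]],
  [0, [-0.005, 0, 0.09], [0, 0, 0]],
  [0, [-0.005, 0, 0.1], [0, 0, 0]],
  [0, [-0.005, 0, 0.1], [0, 0, 0]],
  [0, [-0.005, 0, 0.1], [0, 0, 0]],
])

```text
clock: 7.68
position: [538.2, 60.5, 135.4]
ee_rot: [0.709, -0.705, 0.0, -0.0]
contact_force: [0.4, 0.2, -3.3]
gripper_width: 10.7
grasp_force: 59.0
```

```bash
python3 go.py 538.3 60.9 133 -89.55
```

```text
t 7.67 pos [538.2  60.5 135.4] yaw -89.64 F [ 0.4  0.2 -3.3] M [ 0.03 -0.03 -0.01] w 10.7 gf 59.0 j6 -0.41
shift [-0.004 -0.001  0.024] turn [-0.     0.    -0.001]
```

Call:
jog_arm([
  [0, [0, 0, 0.01], [0, 0, 0]],
  [0, [0, 0, 0.02], [0, 0, 0]],
  [0, [0, 0, 0.02], [0, 0, 0]],
  [0, [0, 0, 0.03], [0, 0, 0]],
  [0, [0, 0, 0.03], [0, 0, 0]],
])

```text
clock: 8.3
position: [538.2, 60.5, 133.1]
ee_rot: [0.709, -0.705, 0.0, -0.0]
contact_force: [-2.5, -0.4, 2.8]
gripper_width: 10.7
grasp_force: 59.8
```

```bash
python3 go.py 555.3 60.9 133 -89.55
```

```text
t 8.3 pos [538.2  60.5 133.1] yaw -89.63 F [-2.5 -0.4  2.8] M [ 0.08  0.75 -0.03] w 10.7 gf 59.8 j6 -0.41
shift [-0.003 -0.171  0.001] turn [-0.    -0.    -0.001]
```

Call:
jog_arm([
  [0, [0, -0.03, -0.004], [0, 0, 0]],
  [0, [0, -0.06, -0.004], [0, 0, 0]],
  [0, [0, -0.09, -0.004], [0, 0, 0]],
  [0, [0, -0.12, -0.004], [0, 0, 0]],
  [0, [0, -0.14, -0.004], [0, 0, 0]],
  [0, [0, -0.14, -0.004], [0, 0, 0]],
])

```text
clock: 9.05
position: [552.5, 60.5, 133.1]
ee_rot: [0.709, -0.705, 0.0, -0.0]
contact_force: [-3.6, -1.2, 4.4]
gripper_width: 10.8
grasp_force: 60.0
```

```bash
python3 go.py 555.3 60.9 133 -89.55
```

```text
t 9.05 pos [552.5  60.5 133.1] yaw -89.64 F [-3.6 -1.2  4.4] M [-0.08  1.02 -0.05] w 10.8 gf 60.0 j6 -0.39
shift [-0.004 -0.028  0.001] turn [-0.    -0.    -0.001]
```

Call:
jog_arm([
  [0, [0, -0.01, 0], [0, 0, 0]],
  [0, [0, -0.02, 0], [0, 0, 0]],
  [0, [0, -0.03, 0], [0, 0, 0]],
  [0, [0, -0.04, 0], [0, 0, 0]],
  [0, [0, -0.04, 0], [0, 0, 0]],
])

```text
clock: 9.68
position: [554.9, 60.5, 133.1]
ee_rot: [0.709, -0.705, -0.001, 0.001]
contact_force: [-7.9, 2.2, 8.6]
gripper_width: 10.9
grasp_force: 60.4
```

```bash
python3 go.py 555.3 60.9 133 -89.55
```

```text
t 9.68 pos [554.9  60.5 133.1] yaw -89.64 F [-7.9  2.2  8.6] M [0.26 2.25 0.03] w 10.9 gf 60.4 j6 -0.39
shift [-0.004 -0.004  0.   ] turn [ 0.003 -0.001 -0.002]
```

Call:
jog_arm([
  [0, [0, -0.01, -0.005], [0, 0, 0]],
  [0, [0, -0.02, -0.005], [0, 0, 0]],
  [0, [0, -0.02, -0.005], [0, 0, 0]],
  [0, [0, -0.03, -0.005], [0, 0, 0]],
  [0, [0, -0.03, -0.005], [0, 0, 0]],
])

```text
clock: 10.3
position: [554.9, 60.4, 133.1]
ee_rot: [0.709, -0.705, -0.003, 0.004]
contact_force: [-15.1, 3.8, 12.4]
gripper_width: 11.0
grasp_force: 60.9
```

```bash
python3 go.py 555.3 60.9 133 -89.55
```

```text
t 10.3 pos [554.9  60.4 133.1] yaw -89.67 F [-15.1   3.8  12.4] M [0.99 4.14 0.04] w 11.0 gf 60.9 j6 -0.39
shift [-0.005 -0.004  0.   ] turn [ 0.009 -0.001 -0.002]
```

Call:
jog_arm([
  [0, [0, 0.03, 0], [0, 0, 0]],
  [20, [0, 0.03, 0], [0, 0, 0]],
  [36, [0, 0.035, 0], [0, 0, 0]],
  [36, [0, 0.035, 0], [0, 0, 0]],
  [36, [0, 0.035, 0], [0, 0, 0]],
  [36, [0, 0.035, -0.2], [0, 0, 0]],
  [36, [0, 0.035, -0.6], [0, 0, 0]],
  [36, [0, 0.035, -0.9], [0, 0, 0]],
  [36, [0, 0.035, -0.9], [0, 0, 0]],
])

```text
clock: 11.42
position: [557.3, 61.1, 226.1]
ee_rot: [0.709, -0.705, 0.002, -0.003]
contact_force: [-1.0, -0.6, -1.0]
gripper_width: 36.0
grasp_force: 0.0
```

```bash
python3 go.py 492 60.5 230 -89.55; python3 - <<'E'
from h import *
f=lambda P,x0,x1,y0,y1,z0,z1:P[(P[:,0]>x0)&(P[:,0]<x1)&(P[:,1]>y0)&(P[:,1]<y1)&(P[:,2]>z0)&(P[:,2]<z1)].astype(np.float32)
mr=lambda a:[np.round(q,1).tolist() for q in cv2.minAreaRect(np.ascontiguousarray(a[:,:2]))]
s=read_state();
for n in("wrist","scene","side"):
    d=get_image(n);W=cloud(d,wristT(s,d) if n=="wrist" else None)
    np.savez(n+"2.npz",**d)
    if n=="wrist": W=W[:225]
    P=W.reshape(-1,3);P=P[np.isfinite(P).all(1)]
    c=f(P,440,640,-20,150,116.5,126);print(n,"plate",mr(c),np.median(c[:,2]),len(c))
    h=f(P,530,580,10,110,150,162);print(" handle",mr(h),h[:,2].mean()) if len(h)>5 else 0
    w=f(P,465,520,35,90,152,166);print(" wing",mr(w),w.mean(0),len(w)) if len(w)>5 else 0
    l=f(P,610,650,0,130,110.5,118);print(" lip",np.percentile(l[:,0],[3,97]),np.percentile(l[:,1],[3,97])) if len(l)>5 else 0
    if n=="wrist":cv2.imwrite("pics/w2.png",crop(d["img"],0,0,512,384,1.5))
E
```

```text
t 11.43 pos [557.3  61.1 226.1] yaw -89.63 F [-1.  -0.6 -1. ] M [-0.04  0.   -0.01] w 36.0 gf 0.0 j6 -0.39
shift [ 0.001  0.653 -0.043] turn [-0.006  0.002 -0.001]
wrist plate [[537.7, 50.0], [150.2, 101.3], 0.4] 121.072876 15364
 handle [[553.8, 52.5], [11.7, 66.7], 0.2] 155.39513
 wing [[491.0, 60.4], [36.0, 11.2], 23.6] [491.77115   59.518204 157.86424 ] 665
 lip [614.92985535 630.17396545] [  6.98608005 100.74537659]
scene plate [[538.9, 60.5], [152.1, 128.1], 0.2] 120.14387 1076
 handle [[554.4, 60.7], [84.1, 11.0], 89.9] 154.01384
 wing [[492.3, 58.6], [34.6, 11.9], 29.6] [491.71823   57.699783 156.72473 ] 38
 lip [620.30605774 632.85507507] [  3.80641638 116.02033806]
side plate [[538.4, 62.1], [153.9, 126.8], 0.4] 120.49865 1077
 handle [[556.3, 60.8], [14.2, 84.5], 0.9] 154.15637
 wing [[492.5, 61.9], [35.6, 10.1], 24.4] [494.49384  63.25239 157.256  ] 30
 lip [611.19080566 632.23490479] [  6.46759329 119.45258812]
```

View pics/w2.png

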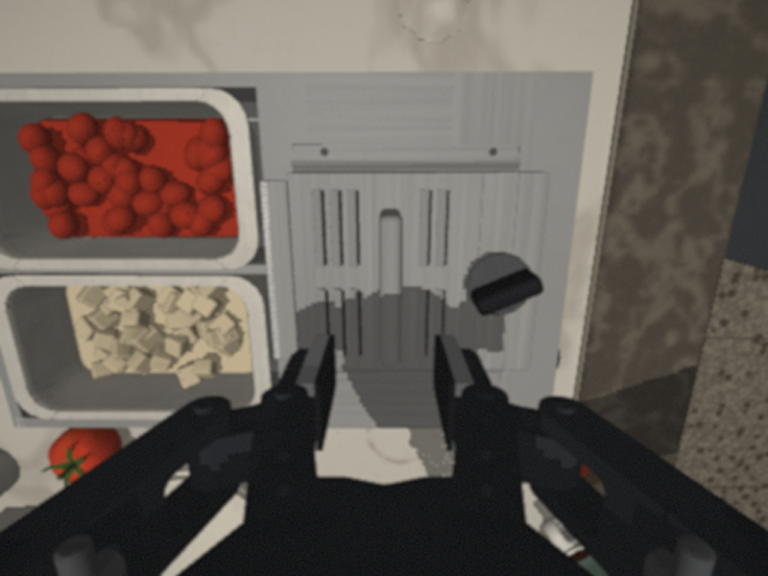

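Wrist view: the cover is seated against the lip (edge at column 270), with the rail at row 155. The wing is at (507,292), measured at (491.0, 60.4) and turned 23.6°. I turn the gripper to match and move over it.

Call:
jog_arm([
  [30, [0, 0.2, 0], [0, 0, -0.16]],
  [30, [0, 0.4, 0], [0, 0, -0.32]],
  [30, [0.005, 0.66, 0], [0, 0, -0.48]],
  [30, [0.005, 0.66, 0], [0, 0, -0.64]],
  [30, [0.005, 0.66, 0], [0, 0, -0.8]],
  [30, [0.005, 0.66, 0], [0, 0, -0.95]],
  [30, [0.005, 0.66, 0], [0, 0, -0.95]],
])

```text
clock: 12.45
position: [489.1, 59.6, 222.1]
ee_rot: [0.959, -0.282, -0.001, 0.001]
contact_force: [-0.2, -0.3, 0.0]
gripper_width: 30.1
grasp_force: 0.0
```

Call:
jog_arm([
  [30, [0, 0, 0], [0, 0, -0.16]],
  [30, [0, 0, 0], [0, 0, -0.32]],
  [30, [0, 0, 0], [0, 0, -0.48]],
  [30, [0, 0, 0], [0, 0, -0.64]],
  [30, [0, 0, 0], [0, 0, -0.8]],
  [30, [0, 0, 0], [0, 0, -0.937]],
  [30, [0, 0, 0], [0, 0, -0.937]],
  [30, [0, 0, 0], [0, 0, -0.937]],
  [30, [0, 0, 0], [0, 0, -0.937]],
])

```text
clock: 13.58
position: [489.6, 59.7, 223.1]
ee_rot: [0.979, 0.203, -0.0, 0.0]
contact_force: [-0.3, 0.3, 0.2]
gripper_width: 29.9
grasp_force: 0.0
```

```bash
python3 go.py 491.1 60.4 140 23.6; python3 - <<'E'
from h import *
s=read_state();d=get_image("wrist");P=cloud(d,wristT(s,d))[:225].reshape(-1,3);P=P[np.isfinite(P).all(1)]
w=P[(abs(P[:,0]-491)<25)&(abs(P[:,1]-60)<25)&(P[:,2]>152)&(P[:,2]<166)].astype(np.float32)
print(len(w),w.mean(0),cv2.minAreaRect(np.ascontiguousarray(w[:,:2])))
E
```

```text
t 13.57 pos [489.6  59.7 223.1] yaw 23.48 F [-0.3  0.3  0.2] M [ 0.01 -0.    0.03] w 29.9 gf 0.0 j6 1.53
shift [ 0.016 -0.     0.831] turn [-0.     0.    -0.002]
612 [492.47678   61.028843 158.2834  ] ((491.5671691894531, 60.694435119628906), (35.06926727294922, 10.903732299804688), 25.611385345458984)
```

Call:
jog_arm([
  [30, [0.018, 0, 0.2], [0, 0, 0]],
  [30, [0.018, 0, 0.45], [0, 0, 0]],
  [30, [0.018, 0, 0.65], [0, 0, 0]],
  [30, [0.018, 0, 0.75], [0, 0, 0]],
  [30, [0.018, 0, 0.8], [0, 0, 0]],
  [30, [0.018, 0, 0.83], [0, 0, 0]],
  [30, [0.018, 0, 0.83], [0, 0, 0]],
  [30, [0.018, 0, 0.83], [0, 0, 0]],
])

```text
clock: 14.62
position: [491.7, 60.5, 140.7]
ee_rot: [0.979, 0.204, 0.001, -0.0]
contact_force: [0.1, 0.9, 0.1]
gripper_width: 29.6
grasp_force: 0.0
```

```bash
python3 go.py 491.3 60.5 138.5 23.8
```

```text
t 14.62 pos [491.7  60.5 140.7] yaw 23.58 F [0.1 0.9 0.1] M [0.01 0.03 0.03] w 29.6 gf 0.0 j6 1.53
shift [-0.004 -0.001  0.022] turn [ 0.    -0.001 -0.004]
```

Call:
jog_arm([
  [30, [0, 0, 0.018], [0, 0, 0]],
  [30, [0, 0, 0.018], [0, 0, 0]],
  [0, [0, 0, 0.018], [0, 0, 0]],
  [0, [0, 0, 0.018], [0, 0, 0]],
  [0, [0, 0, 0.018], [0, 0, 0]],
  [0, [0, 0, 0.018], [0, 0, 0]],
  [0, [0, 0, 0.018], [0, 0, 0]],
])

```text
clock: 15.5
position: [491.4, 60.4, 138.6]
ee_rot: [0.979, 0.204, 0.0, 0.0]
contact_force: [-0.5, -0.7, 3.2]
gripper_width: 9.5
grasp_force: 60.4
```

```bash
python3 go.py 491.3 60.5 136.5 23.8
```

```text
t 15.5 pos [491.4  60.4 138.6] yaw 23.58 F [-0.5 -0.7  3.2] M [-0.14  0.29 -0.04] w 9.5 gf 60.4 j6 1.53
shift [-0.001 -0.001  0.021] turn [ 0.    -0.    -0.004]
```

Call:
jog_arm([
  [0, [0, 0, 0], [0, 0, -0.1]],
  [0, [0, 0, 0], [0, 0, -0.2]],
  [0, [0, 0, 0], [0, 0, -0.3]],
  [0, [0, 0, 0], [0, 0, -0.42]],
  [0, [0, 0, 0.01], [0, 0, -0.42]],
  [0, [0, 0, 0.02], [0, 0, -0.42]],
  [0, [0, 0, 0.03], [0, 0, -0.42]],
  [0, [0, 0, 0.03], [0, 0, -0.42]],
])

```text
clock: 16.5
position: [491.5, 60.3, 136.5]
ee_rot: [0.911, 0.412, 0.0, 0.0]
contact_force: [-2.3, -1.3, 9.9]
gripper_width: 10.0
grasp_force: 61.7
```

```bash
python3 go.py 491.3 60.5 136.5 49
```

```text
t 16.5 pos [491.5  60.3 136.5] yaw 48.72 F [-2.3 -1.3  9.9] M [-0.4   0.93 -0.09] w 10.0 gf 61.7 j6 1.97
shift [-0.    -0.003  0.   ] turn [ 0.001 -0.    -0.005]
```

Call:
jog_arm([
  [0, [0, 0, 0], [0, 0, 0.05]],
  [0, [0, 0, 0], [0, 0, 0.1]],
  [0, [0, 0, 0], [0, 0, 0.15]],
  [0, [0, 0, 0], [0, 0, 0.2]],
  [0, [0, 0, 0], [0, 0, 0.2]],
])

```text
clock: 17.12
position: [491.5, 60.4, 136.5]
ee_rot: [0.949, 0.315, 0.0, 0.0]
contact_force: [-3.2, -1.0, 9.5]
gripper_width: 9.5
grasp_force: 61.5
```

```bash
python3 go.py 491.3 60.5 136.5 37
```

```text
t 17.12 pos [491.5  60.4 136.5] yaw 36.7 F [-3.2 -1.   9.5] M [-0.3   0.97 -0.08] w 9.5 gf 61.5 j6 1.76
shift [-0.    -0.002  0.   ] turn [ 0.001 -0.    -0.005]
```

Call:
jog_arm([
  [0, [0, 0, 0], [0, 0, 0.05]],
  [0, [0, 0, 0], [0, 0, 0.1]],
  [0, [0, 0, 0], [0, 0, 0.15]],
  [0, [0, 0, 0], [0, 0, 0.2]],
  [0, [0, 0, 0], [0, 0, 0.2]],
])

```text
clock: 17.75
position: [491.4, 60.4, 136.5]
ee_rot: [0.977, 0.214, 0.0, 0.0]
contact_force: [-3.5, -1.4, 9.6]
gripper_width: 9.6
grasp_force: 61.5
```

Call:
jog_arm([
  [0, [0, 0, 0], [0, 0, 0.05]],
  [0, [0, 0, 0], [0, 0, 0.1]],
  [0, [0, 0, 0], [0, 0, 0.15]],
  [0, [0, 0, 0], [0, 0, 0.2]],
  [0, [0, 0, 0], [0, 0, 0.2]],
])

```text
clock: 18.38
position: [491.4, 60.5, 136.5]
ee_rot: [0.994, 0.111, 0.0, 0.0]
contact_force: [-3.0, -1.1, 10.4]
gripper_width: 9.9
grasp_force: 61.5
```

Call:
jog_arm([
  [0, [0, 0, 0], [0, 0, 0.05]],
  [0, [0, 0, 0], [0, 0, 0.1]],
  [0, [0, 0, 0], [0, 0, 0.15]],
  [0, [0, 0, 0], [0, 0, 0.2]],
  [0, [0, 0, 0], [0, 0, 0.2]],
])

```text
clock: 19.0
position: [491.4, 60.6, 136.3]
ee_rot: [1.0, 0.006, 0.0, -0.0]
contact_force: [-2.6, -0.2, 9.2]
gripper_width: 9.6
grasp_force: 61.3
```

Call:
jog_arm([
  [0, [0, 0, 0], [0, 0, 0.05]],
  [0, [0, 0, 0], [0, 0, 0.1]],
  [0, [0, 0, 0], [0, 0, 0.15]],
  [0, [0, 0, 0], [0, 0, 0.2]],
  [0, [0, 0, 0], [0, 0, 0.2]],
])

```text
clock: 19.62
position: [491.4, 60.7, 135.7]
ee_rot: [0.995, -0.099, 0.0, -0.0]
contact_force: [-2.7, -0.0, 5.0]
gripper_width: 9.7
grasp_force: 60.9
```

```bash
python3 go.py 491.3 60.5 136.5 -11
```

```text
t 19.62 pos [491.4  60.7 135.7] yaw -11.32 F [-2.7 -0.   5. ] M [-0.02  0.6   0.  ] w 9.7 gf 60.9 j6 0.92
shift [-0.     0.002 -0.008] turn [-0.    -0.    -0.005]
```

The pin dropped in: z fell to 135.7 and Fz from about 9.5 to 5, with no torque. I press on gently.

Call:
jog_arm([
  [0, [0, 0, 0.01], [0, 0, 0]],
  [0, [0, 0, 0.02], [0, 0, 0]],
  [0, [0, 0, 0.03], [0, 0, 0]],
  [0, [0, 0, 0.04], [0, 0, 0]],
  [0, [0, 0, 0.04], [0, 0, 0]],
])

```text
clock: 20.25
position: [491.4, 60.7, 132.1]
ee_rot: [0.995, -0.098, 0.0, -0.0]
contact_force: [-2.8, 0.5, 8.6]
gripper_width: 9.7
grasp_force: 61.1
```

```bash
python3 go.py 491.3 60.5 127.6 -11
```

```text
t 20.25 pos [491.4  60.7 132.1] yaw -11.29 F [-2.8  0.5  8.6] M [ 0.06  0.91 -0.  ] w 9.7 gf 61.1 j6 0.92
shift [-0.     0.002  0.045] turn [-0.    -0.    -0.005]
```

Call:
jog_arm([
  [0, [0, 0, 0.01], [0, 0, 0]],
  [0, [0, 0, 0.02], [0, 0, 0]],
  [0, [0, 0, 0.03], [0, 0, 0]],
  [0, [0, 0, 0.04], [0, 0, 0]],
  [0, [0, 0, 0.048], [0, 0, 0]],
  [0, [0, 0, 0.048], [0, 0, 0]],
])

```text
clock: 21.0
position: [491.4, 60.7, 127.8]
ee_rot: [0.995, -0.098, 0.0, -0.0]
contact_force: [-4.2, 0.4, 11.3]
gripper_width: 9.6
grasp_force: 61.5
```

```bash
python3 go.py 491.3 60.5 127.6 -11
```

```text
t 21.0 pos [491.4  60.7 127.8] yaw -11.28 F [-4.2  0.4 11.3] M [ 0.09  1.26 -0.01] w 9.6 gf 61.5 j6 0.92
shift [-0.001  0.002  0.002] turn [-0.    -0.001 -0.005]
```

Call:
jog_arm([
  [0, [0, 0, 0], [0, 0, 0.05]],
  [0, [0, 0, 0], [0, 0, 0.13]],
  [0, [0, 0, 0], [0, 0, 0.22]],
  [0, [0, 0, 0], [0, 0, 0.31]],
  [0, [0, 0, 0], [0, 0, 0.4]],
  [0, [0, 0, 0], [0, 0, 0.4]],
])

```text
clock: 21.75
position: [491.5, 60.9, 127.9]
ee_rot: [0.953, -0.303, 0.0, -0.0]
contact_force: [-3.3, 1.8, 11.2]
gripper_width: 10.0
grasp_force: 61.7
```

```bash
python3 go.py 491.3 60.5 127.6 -35.3
```

```text
t 21.75 pos [491.5  60.9 127.9] yaw -35.31 F [-3.3  1.8 11.2] M [ 0.25  1.28 -0.05] w 10.0 gf 61.7 j6 0.5
shift [0.    0.004 0.003] turn [-0.001 -0.    -0.   ]
```

Turning freely under the catch. I continue.

Call:
jog_arm([
  [0, [0, 0, 0], [0, 0, 0.09]],
  [0, [0, 0, 0], [0, 0, 0.18]],
  [0, [0, 0, 0], [0, 0, 0.27]],
  [0, [0, 0, 0], [0, 0, 0.36]],
  [0, [0, 0, 0], [0, 0, 0.45]],
  [0, [0, 0, 0], [0, 0, 0.54]],
  [0, [0, 0, 0], [0, 0, 0.63]],
  [0, [0, 0, 0], [0, 0, 0.72]],
  [0, [0, 0, 0], [0, 0, 0.72]],
])

```text
clock: 22.88
position: [491.8, 61.0, 128.0]
ee_rot: [0.774, -0.633, 0.0, -0.001]
contact_force: [-4.7, 1.0, 11.4]
gripper_width: 9.7
grasp_force: 61.7
```

```bash
python3 go.py 491.3 60.5 127.6 -78.5
```

```text
t 22.88 pos [491.8  61.  128. ] yaw -78.5 F [-4.7  1.  11.4] M [ 0.31  1.15 -0.02] w 9.7 gf 61.7 j6 -0.25
shift [0.004 0.006 0.004] turn [-0.002  0.    -0.   ]
```

Call:
jog_arm([
  [0, [0, 0, 0], [0, 0, 0.06]],
  [0, [0, 0, 0], [0, 0, 0.12]],
  [0, [0, 0, 0], [0, 0, 0.18]],
  [0, [0, 0, 0], [0, 0, 0.24]],
  [0, [0, 0, 0], [0, 0, 0.28]],
  [0, [0, 0, 0], [0, 0, 0.28]],
])

```text
clock: 23.62
position: [491.9, 61.0, 128.0]
ee_rot: [-0.674, 0.739, -0.0, 0.001]
contact_force: [-2.6, 1.0, 11.1]
gripper_width: 9.5
grasp_force: 61.7
```

```bash
python3 go.py 491.3 60.5 127.6 -95.3
```

```text
t 23.62 pos [491.9  61.  128. ] yaw -95.28 F [-2.6  1.  11.1] M [0.28 1.13 0.02] w 9.5 gf 61.7 j6 -0.54
shift [0.006 0.006 0.004] turn [-0.002  0.001  0.   ]
```

Call:
jog_arm([
  [0, [0, 0, 0], [0, 0, 0.025]],
  [0, [0, 0, 0], [0, 0, 0.05]],
  [0, [0, 0, 0], [0, 0, 0.075]],
  [0, [0, 0, 0], [0, 0, 0.075]],
])

```text
clock: 24.12
position: [492.0, 61.0, 128.1]
ee_rot: [-0.644, 0.765, -0.0, 0.001]
contact_force: [-3.7, 0.9, 11.0]
gripper_width: 9.9
grasp_force: 61.7
```

```bash
python3 go.py 491.3 60.5 127.6 -99.8
```

```text
t 24.12 pos [492.   61.  128.1] yaw -99.78 F [-3.7  0.9 11. ] M [ 0.3   1.13 -0.03] w 9.9 gf 61.7 j6 -0.62
shift [0.006 0.006 0.005] turn [-0.002  0.001  0.   ]
```

Call:
jog_arm([
  [0, [0, 0, 0.002], [0, 0, 0.02]],
  [0, [0, 0, 0.002], [0, 0, 0.04]],
  [0, [0, 0, 0.002], [0, 0, 0.06]],
  [0, [0, 0, 0.002], [0, 0, 0.06]],
])

```text
clock: 24.62
position: [492.0, 61.0, 127.9]
ee_rot: [-0.62, 0.785, -0.0, 0.001]
contact_force: [-3.9, 1.2, 11.1]
gripper_width: 9.2
grasp_force: 61.7
```

```bash
python3 go.py 491.3 60.5 127.6 -103.4
```

```text
t 24.62 pos [492.   61.  127.9] yaw -103.37 F [-3.9  1.2 11.1] M [ 0.3   1.09 -0.03] w 9.2 gf 61.7 j6 -0.69
shift [0.007 0.005 0.003] turn [-0.002  0.001  0.001]
```

Call:
jog_arm([
  [0, [0, 0, 0], [0, 0, 0.02]],
  [0, [0, 0, 0], [0, 0, 0.04]],
  [0, [0, 0, 0], [0, 0, 0.04]],
])

```text
clock: 25.0
position: [492.0, 61.0, 127.9]
ee_rot: [-0.603, 0.797, -0.0, 0.001]
contact_force: [-3.4, 0.7, 10.7]
gripper_width: 9.7
grasp_force: 61.7
```

```bash
python3 go.py 491.3 60.5 127.6 -105.7
```

```text
t 25.0 pos [492.   61.  127.9] yaw -105.77 F [-3.4  0.7 10.7] M [ 0.31  1.05 -0.  ] w 9.7 gf 61.7 j6 -0.73
shift [0.007 0.005 0.003] turn [-0.002  0.001 -0.001]
```

Call:
jog_arm([
  [0, [0, 0, 0], [0, 0, 0.02]],
  [0, [0, 0, 0], [0, 0, 0.04]],
  [0, [0, 0, 0], [0, 0, 0.04]],
])

```text
clock: 25.38
position: [492.0, 61.0, 127.9]
ee_rot: [-0.587, 0.81, -0.0, 0.001]
contact_force: [-3.4, 0.1, 10.6]
gripper_width: 9.5
grasp_force: 61.7
```

```bash
python3 go.py 491.3 60.5 127.6 -108.2
```

```text
t 25.38 pos [492.   61.  127.9] yaw -108.16 F [-3.4  0.1 10.6] M [ 0.21  1.05 -0.03] w 9.5 gf 61.7 j6 -0.77
shift [0.007 0.006 0.003] turn [-0.002  0.001  0.001]
```

Call:
jog_arm([
  [0, [0, 0, 0], [0, 0, 0.02]],
  [0, [0, 0, 0], [0, 0, 0.04]],
  [0, [0, 0, 0], [0, 0, 0.04]],
])

```text
clock: 25.75
position: [492.0, 61.0, 127.9]
ee_rot: [-0.57, 0.822, -0.0, 0.001]
contact_force: [-3.8, 0.4, 11.8]
gripper_width: 9.6
grasp_force: 61.7
```

```bash
python3 go.py 491.3 60.5 127.6 -110.6
```

```text
t 25.75 pos [492.   61.  127.9] yaw -110.5 F [-3.8  0.4 11.8] M [0.23 1.08 0.26] w 9.6 gf 61.7 j6 -0.81
shift [0.007 0.005 0.003] turn [-0.002  0.001  0.002]
```

The stop is felt (Mz 0.26 at a stud turn of about 1.94). I ease the torque, let the stud rise into the notches and open the fingers.

Call:
jog_arm([
  [0, [0, 0, 0], [0, 0, -0.025]],
  [0, [0, 0, -0.01], [0, 0, -0.025]],
  [0, [0, 0, -0.02], [0, 0, -0.025]],
  [0, [0, 0, -0.03], [0, 0, -0.025]],
  [0, [0, 0, -0.03], [0, 0, -0.025]],
])

```text
clock: 26.38
position: [492.0, 61.0, 130.3]
ee_rot: [-0.58, 0.814, -0.0, 0.001]
contact_force: [-1.1, 0.3, 7.7]
gripper_width: 9.4
grasp_force: 61.1
```

```bash
python3 go.py 491.3 60.5 127.6 -110.6
```

```text
t 26.38 pos [492.   61.  130.3] yaw -109.05 F [-1.1  0.3  7.7] M [0.21 0.68 0.11] w 9.4 gf 61.1 j6 -0.78
shift [0.007 0.005 0.027] turn [-0.001  0.001  0.026]
```

Call:
jog_arm([
  [28, [0, 0, -0.03], [0, 0, 0]],
  [28, [0, 0, -0.03], [0, 0, 0]],
  [28, [0, 0, -0.03], [0, 0, 0]],
  [28, [0, 0, -0.05], [0, 0, 0]],
  [28, [0, 0, -0.25], [0, 0, 0]],
  [28, [0, 0, -0.6], [0, 0, 0]],
  [28, [0, 0, -1], [0, 0, 0]],
  [28, [0, 0, -1], [0, 0, 0]],
  [28, [0, 0, -1], [0, 0, 0]],
])

```text
clock: 27.5
position: [490.7, 60.4, 228.8]
ee_rot: [-0.58, 0.814, 0.0, -0.0]
contact_force: [0.0, -0.1, -0.3]
gripper_width: 28.0
grasp_force: 0.0
```

```bash
python3 go.py 491.3 60.5 127.6 -110.6; python3 - <<'E'
from h import *
mr=lambda a:[np.round(q,1).tolist() for q in cv2.minAreaRect(np.ascontiguousarray(a[:,:2]))]
s=read_state();ims=[]
for n in("wrist","scene","side"):
    d=get_image(n);P=cloud(d,wristT(s,d) if n=="wrist" else None)
    if n=="wrist":P=P[:225]
    P=P.reshape(-1,3);P=P[np.isfinite(P).all(1)]
    f=lambda x0,x1,y0,y1,z0,z1:P[(P[:,0]>x0)&(P[:,0]<x1)&(P[:,1]>y0)&(P[:,1]<y1)&(P[:,2]>z0)&(P[:,2]<z1)].astype(np.float32)
    c=f(440,640,-20,150,116.5,126);print(n,"plate",mr(c) if len(c)>5 else 0,np.median(c[:,2]))
    w=f(468,516,38,84,142,166);w=w[w[:,2]>np.percentile(w[:,2],90)-3] if len(w)>10 else w;print(" wing",len(w),mr(w) if len(w)>5 else 0,np.median(w[:,2]))
    ims.append(d["img"])
cv2.imwrite("pics/f.png",np.hstack([crop(ims[0],0,0,512,384,.78),crop(ims[1],180,130,310,228,3.0506)[:299]]) if 0 else np.hstack([cv2.resize(crop(i,*b,1),(399,299)) for i,b in((ims[0],(0,0,512,384)),(ims[1],(150,130,320,257)))]))
E
```

```text
t 27.5 pos [490.7  60.4 228.8] yaw -109.04 F [ 0.  -0.1 -0.3] M [-0.    0.08  0.02] w 28.0 gf 0.0 j6 -0.78
shift [-0.003 -0.006  1.012] turn [ 0.001 -0.     0.026]
wrist plate [[542.4, 56.3], [159.0, 113.6], 0.3] 121.04392
 wing 499 [[490.9, 60.7], [35.1, 10.0], 71.2] 150.94928
scene plate [[539.6, 60.9], [151.8, 127.6], 0.4] 120.12514
 wing 24 [[493.3, 61.1], [30.0, 8.7], 64.2] 150.13986
side plate [[539.7, 61.7], [153.6, 128.0], 0.5] 120.480225
 wing 24 [[491.8, 61.0], [33.1, 11.4], 70.0] 150.35777
```

View pics/f.png

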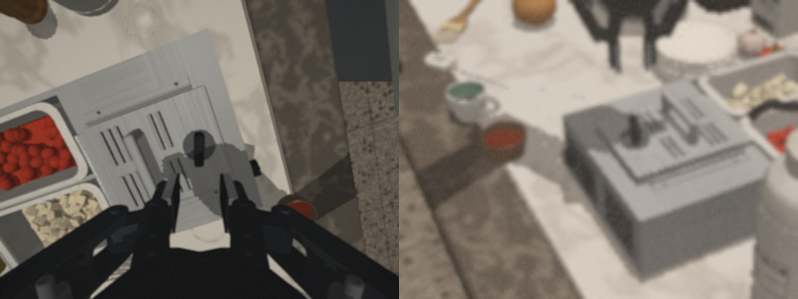

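The left view shows the seated cover with the wing at (199,150). The wing top is at z 150.9, against 158.1 when out, so the stud is about 7.3 mm in and close to the 7.8 mm of the locked state. The wing stands at 71°, a full quarter turn past the slot, and nothing else has moved. I hand it in.

```bash
python3 -c "
from bench import *
print(job_done())"
```

```text
the job is handed in; nothing more can be done
None
```

The cover is back on, its tongues fully home under the lip and the stud locked a quarter turn clockwise; I handed the job in at about 28 s, with the gripper clear and nothing else moved.

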